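Fold up the sliding bevel and the angle finder and press them home in their case

ROBOT

A 6-joint arm with a two-finger parallel gripper is mounted at the origin on a cart in front of the work surface, level with it; the furniture and walls round the work are solid. World frame = base frame: x ahead of the robot, y to its left, z up, the work surface at z = 0. Lengths are in m, angles in rad, forces in N, time in s.
With the tool pointing down it reaches from about 0.35 to 0.8 m from the base axis. Payload 7.3 kg.
Tool frame: the origin (TCP) lies at the very end of the fingers, on their centre line; the grasp point (between the pads) lies 19 mm behind it; z points along the fingers, y is the line along which they close (so a half turn about z gives the same grasp; the last joint's range is limited). The gripper opens to 85 mm and grips with 20 to 120 N. Pads are 22 mm wide; open, the fingers measure 114 mm over their backs; the gripper's body (76 mm by 85 mm) begins 54 mm behind the grasp point. The pads swing forward as they close: fully open they stand 13 mm farther back than shut.
Start: joints at [-1.292, 0.342, 1.524, -0, 1.275, -0.146], TCP at [0.216, -0.478, 0.231] pointing down, gripper open.
Joint ranges: [-2.53, 2.53], [-0.77, 2.02], [0.04, 2.7], [-1, 4.14], [0.28, 2.66], [-3.11, 3.11]. Speed limits (rad/s): [2.57, 2.57, 3.14, 3.14, 3.14, 3.14].

INTERFACE

Orientations are given as [roll, pitch, yaw] about the fixed x, y, z axes, in that order (R = Rz(yaw) Ry(pitch) Rx(roll)).
In Python, from cell import get_obs, camera, get_calibration, bot gives the robot as it stands. The module is installed in compiled form; this text tells all that it offers.
- The arm moves only by the tool step_arm, never from a script. Its argument "commands" is a list of rows, each a list of 4 numbers: the shift along the world's x, y, z in m, then the turn about the world's z in units of 5 degrees (1.0 is 5 degrees). In form: [[dx, dy, dz, yaw], ...]. A call has exactly 5 rows; each row is the pose to reach, as a shift and turn from the pose commanded when the call began; what a row does not reach only later rows make up. A row lasts 1/10 s, in which the tool goes at most 50 mm and 8.59 degrees, less where a joint would pass 70% of its speed; a pose out of reach is approached as far as the arm can. A call with a gripper value outside its range is refused whole. "jaw" is the gripper's target within -1 to 1 (shut at 1, half-way at 0, fully open at -1), set as the call begins (left out, the last holds). The fingers move at their own pace and stop on an object; "newtons" is the grip in N (left out, the last holds). Time passes only in rows, so rows that repeat a pose let the fingers close, or fill a call up. It gives the time, the measured TCP pose, the force, the opening and the grip force at its end, in the units of the state.
- get_obs(): the state, without advancing time (a new reading comes with each control period).
- camera(name): name is "scene" or "top" or "wrist"; returns the picture (420x560x3 uint8, red, green, blue); there is no depth.
- get_calibration(name): a dict with "fx", "fy", "cx", "cy" (pixels), "R" (3x3) and "t" (3): a world point X has camera coordinates R X + t. Camera axes: x right, y down, z forward; pixel columns grow to the right and rows downward; lengths in m; the calibration is good to about 2 mm. A picture is of the moment at which its call begins: read the wrist's pose just before it. get_calibration takes no time and is no camera call; for the wrist camera it gives the pose at the moment of the call.
- bot.finish_job(): hands the job in; it is judged then, once.
The state is a dict: "t": time; "joint_positions": joint angles; "joint_velocities": joint speeds; "tau": joint torques, N m; "tool_pos": TCP position; "tcp_rot": TCP orientation; "force": force on the tool from outside, world axes, zero at the start; "ft_torque": the same for the moment, N m; "finger_gap": finger opening in m; "finger_force": force on a finger pad.
Only numpy, scipy, OpenCV 4.12 (cv2) and the standard library are available. Lean on these libraries where they do the work, as an engineer would, in place of code of your own. Each camera call takes 0.05 s, during which the arm holds its last target. There are 200 camera calls.

TASK

Put the two hinged measuring tools away: fold the sliding bevel's steel blade right into its wooden stock, fold the two arms of the angle finder fully together, and press each tool right way up into its own cutout in the open black case until it sits flat on the cutout's floor. The sprung ribs in the cutouts are firm, so simply laying the tools in is not enough. Leave the other things on the bench where they are.

Things in the scene. Friction and masses are not known exactly. Their poses are not given: they have to be found in the camera images.
- bevel: sliding bevel: dark wooden stock with brass ends, 140 mm long (its x) x 24 wide (y) x 20 thick (z), lying flat; 0.2 to 0.3 kg with its steel blade. Origin: centre of the stock's underside, z up. The folded blade lies in the stock's slot, flush with both sides, tip at x = -42 mm; the tail (x = -70 to -42 mm) is never covered by it. The blade opens only to the +y side
- bevel_hinge (a point): pivot of the bevel's blade, at x = +58 mm, z = 10 mm of the bevel; a brass lever stands 8 mm above the stock there. Blade: 23.5 mm wide, 3 mm thick, 100 mm from pivot to its round tip, mid-plane 10 mm above the stock's underside
- bevel_blade (a joint): blade angle, rad: 0 = folded into the stock (pointing to the bevel's -x), pi/2 = square to it, towards the bevel's +y. Stiff: it takes about 0.1 N m to turn and stays where it is left, so pushing the blade of the loose tool mostly slides the whole tool over the bench: hold the stock, or squeeze the two together
- finder: digital angle finder: two aluminium box-section arms on a round black hub with a display, 0.2 to 0.3 kg, lying flat. Folded: 172 mm long (its x), arms together 31 mm wide (y), 20 mm thick (z). Origin: underside, centre line of the folded tool, midway between its ends, z up. Arm tips at x = -86 mm. One arm is fixed in this frame (y = -15.5 to -0.5 mm)
- finder_hinge (a point): axis of the angle finder's hub, at x = +64 mm, z = 10 mm of the finder. Hub 44 mm in diameter, 24 mm tall; the outer face of each arm lies 15.5 mm from this axis
- finder_arm (a joint): angle of the second arm, rad: 0 = closed against the first, side by side; grows as it swings towards the finder's +y. It takes about 0.08 N m to turn and stays where it is left
- case: open clamshell case, fixed: black base half 180 mm (x) x 200 (y) x 34 high, handle on its -x side (29 mm out), lid folded flat behind it (+x), 30 mm high. Origin: centre of the base half's underside, z up. Rigid grey insert, top at z = 24 mm; a finger channel 48 mm wide, floor at z = 7 mm, runs along x at y = 0 through both cutouts, so fingers can go down beside a tool held at its middle
- bevel_seat (a point): centre of the bevel's cutout on its floor (x = -38, y = 0, z = 10 mm of the case; case axes): the seated bevel's origin. Cutout 144 mm along the case's y, 27 mm across, 4 mm lead-in chamfers; bevel either way round. Sprung round ribs in its side walls grip the tool: laid in, it stops 5 to 10 mm too high; 8 to 20 N straight down, tool level, pushes it home
- finder_seat (a point): centre of the finder's cutout on its floor (x = +38, y = 0, z = 10 mm of the case; case axes): the seated finder's origin. Cutout 176 mm along the case's y, 34 mm across, 48 mm for the hub at its -y end (from y = -37 mm), so the finder's x points along the case's -y; chamfers and ribs as in the bevel's cutout
- bench_dog: black moulded bench dog standing fast in the bench top (it does not move): a block 43 mm (its x) x 44 mm (its y), 36 mm high at its +y half, 33 mm at the other, sides upright. Origin: middle of its underside. Solid to brace or pull things against
- vice_rear (a point): rear top edge of the red vice at the bench's front edge (fixed, an obstacle): the vice reaches from here 0.1 m and more towards the robot, 0.04 m to either side (its foot 0.06 m), its jaws 0.155 m above the bench; carry things over it higher than that
- cabinet_front (a point): front of the tall blue cabinet of clear drawers behind the work (fixed, an obstacle), at its foot's middle: 0.34 m wide (y), taller than the arm's working height, one drawer stands out as far as this point
- tape_measure: yellow tape measure, 36x87x62 mm, loose bystander; origin under its middle
- wood_block: hardwood packing block, 45x70x40 mm, loose bystander; origin under its middle
- screwdriver: screwdriver with orange handle, 226 mm long, 30 mm thick, loose bystander; origin under its middle, length along its y
- marker: white felt marker with blue cap, 130 mm long, loose bystander; origin under its middle, length along its y

How it is judged:
By the outcome, as a careful person would: the job done as asked, in the order asked, and still so for the second after the job is handed in, with the robot touching nothing.
It also fails if it takes over 72 s, if anything falls off the work surface, if the arm or the gripper's body presses on something with over 40 N, if the wrist force passes 120 N, or if a joint passes its speed limit or range.

## Working session

There is one attempt and no reset: what is moved stays moved. The work goes in short steps, Python scripts to look and compute and a tool call to move; the robot and the scene stay as the last step left them, time stands still between calls to the robot, and variables do not carry over. Pictures are saved under pics/ and viewed, at most 10 in all, crops included, and the job is handed in when it is done.

Besides the shell and the picture viewer there is one more tool, called after "Emit:" as name(argument=value, ...) on one line, values as JSON. step_arm: Moves the arm, as the interface text tells. Its arguments: {"type":"object","properties":{"commands":{"type":"array","items":{"type":"array","items":{"type":"number"}}},"jaw":{"type":"number"},"newtons":{"type":"number"}},"required":["commands"]}

```bash
mkdir -p pics; cat > h.py <<'E'
import numpy as np, cv2
from cell import get_obs, camera, get_calibration, bot
def snap(n,f,show=None):
    c=get_calibration(n); im=camera(n); np.savez('pics/'+f+'.npz',im=im,**{k:np.array(c[k]) for k in c})
    cv2.imwrite('pics/'+f+'.png',im[:,:,::-1]); return im,c
def load(f):
    d=np.load('pics/'+f+'.npz'); return d['im'],{k:d[k] for k in d.files if k!='im'}
def ray(c,u,v,z):
    R=np.array(c['R']);t=np.array(c['t']); d=R.T@np.array([(u-c['cx'])/c['fx'],(v-c['cy'])/c['fy'],1.]); o=-R.T@t
    return o+d*(z-o[2])/d[2]
def proj(c,X):
    p=np.array(c['R'])@np.array(X)+np.array(c['t']); return p[0]/p[2]*c['fx']+c['cx'],p[1]/p[2]*c['fy']+c['cy']
E
python3 - <<'E'
from h import *
for n in('top','scene'):
    im,c=snap(n,n+'0'); print(n,c['fx'],-np.array(c['R']).T@c['t'],np.round(c['R'],2).tolist())
print({k:np.round(v,3).tolist() for k,v in get_obs().items()})
E
```

```text
top 468.5083395371798 [ 0.33279298 -0.06648101  1.31243197] [[0.01, -1.0, -0.01], [-0.99, -0.01, -0.14], [0.14, 0.01, -0.99]]
scene 460.1642443882557 [-0.24370122  0.79407924  0.81029429] [[-0.75, -0.66, -0.02], [-0.34, 0.42, -0.84], [0.56, -0.63, -0.54]]
{'t': 0.1, 'joint_positions': [-1.292, 0.343, 1.525, -0.0, 1.275, -0.146], 'joint_velocities': [-0.001, -0.002, -0.001, 0.001, 0.0, 0.001], 'tau': [0.002, -43.445, -24.649, -0.0, 0.005, 0.0], 'tool_pos': [0.216, -0.478, 0.231], 'tcp_rot': [-3.14, -0.0, 0.425], 'force': [-0.052, 0.488, -0.914], 'ft_torque': [0.017, 0.001, 0.037], 'finger_force': 0.0, 'finger_gap': 0.085}
```

View pics/top0.png

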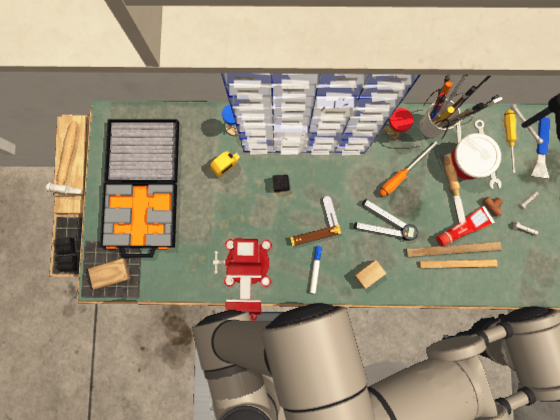

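View pics/scene0.png

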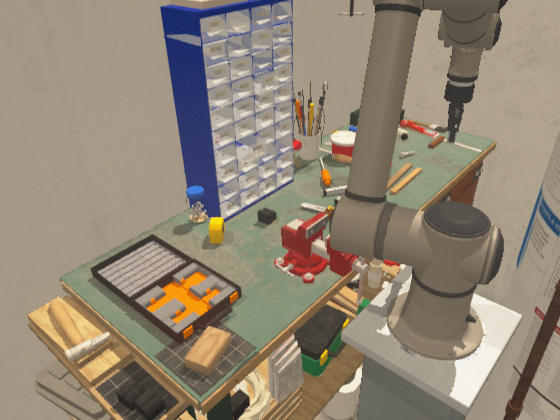

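The top view shows the case at about (140,215) with its lid above. The bevel stock runs (291,242)-(340,230) with the blade up to (327,198). The finder hub is at (410,232) with its arms to the left, the dog is at (281,183) and the vice at (247,262).

```bash
python3 - <<'E'
from h import *
im,c=load('top0'); b=im[:,:,::-1]
a=cv2.resize(b[165:285,275:425],None,fx=5,fy=5,interpolation=cv2.INTER_CUBIC); cv2.imwrite('pics/tools.png',a)
a=cv2.resize(b[175:262,95:185],None,fx=6,fy=6,interpolation=cv2.INTER_CUBIC); cv2.imwrite('pics/case.png',a)
E
```

```text
(no output)
```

View pics/tools.png

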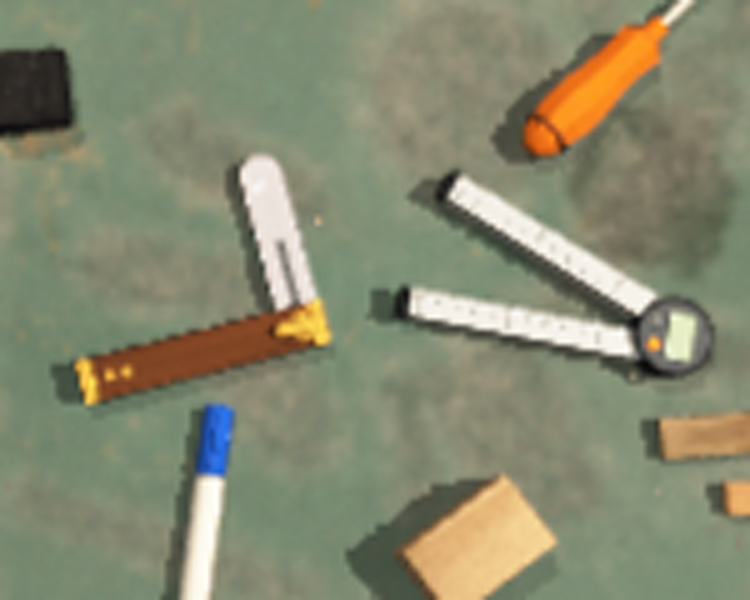

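View pics/case.png

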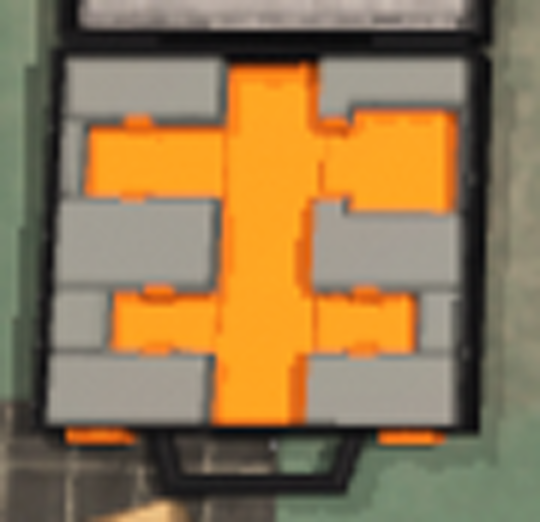

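```bash
python3 - <<'E'
from h import *
im,c=load('top0')
def T(x,y,z): return ray(c,275+(x+.5)/5-.5,165+(y+.5)/5-.5,z)
def C(x,y,z): return ray(c,95+(x+.5)/6-.5,175+(y+.5)/6-.5,z)
ta=T(80,361,.02);tb=T(90,403,.02);ha=T(320,303,.02);hb=T(330,345,.02)
tail=(ta+tb)/2;head=(ha+hb)/2;d=head-tail;L=np.linalg.norm(d);u=d/L;o=(head+tail)/2;hin=o+.058*u
tip=T(258,154,.0115);w=tip-hin
ang=lambda v:np.degrees(np.arctan2(v[1],v[0]))
print('bevel',o.round(4),'L',L,'w',np.linalg.norm(ha-hb),'dir',ang(d),'hinge',hin.round(4),'tip',tip.round(4),'r',np.linalg.norm(w[:2]),'theta',ang(-u)-ang(w))
hub=T(675,337,.024);t2=T(450,187,.02);t1=T(402,301,.02)
for t in(t1,t2):print('finder',hub.round(4),t.round(4),np.linalg.norm((t-hub)[:2]),ang(hub-t))
# arms hsv mask
for n,p in dict(dogTL=(0,52),dogTR=(66,48),dogBR=(72,126),dogBL=(0,133)).items():print(n,T(*p,.035).round(4))
print('marker',T(218,405,.01).round(3),'scr',T(540,150,.015).round(3),'block',T(400,550,.04).round(3),T(500,475,.04).round(3))
for n,p in dict(TL=(62,55),TR=(490,52),BR=(478,432),BL=(42,428)).items():print('case',n,C(*p,.034).round(4))
# cutout edges at insert top z=.024 (grey edge)
for n,p,z in [('bevL',(112,322),.010),('bevR',(417,322),.01),('finL',(85,162),.01),('finR',(460,162),.01),('bevT',(180,293),.01),('bevB',(180,352),.01),('finT',(180,127),.01),('finB',(180,197),.01)]:print(n,C(*p,z).round(4))
for n,p in dict(dog=(281,183),vice=(247,240)).items():print(n,ray(c,*p,.035 if n=='dog' else .155).round(3))
E
```

```text
bevel [ 0.4428 -0.1677  0.02  ] L 0.13658853656711958 w 0.023848657666637088 dir -75.70426679303537 hinge [ 0.4572 -0.224   0.02  ] tip [ 0.556  -0.1981  0.0115] r 0.10220521087963515 theta 89.62081685245673
finder [ 0.4545 -0.4254  0.024 ] [ 0.473  -0.2766  0.02  ] 0.15000590101700767 -97.08894855568508
finder [ 0.4545 -0.4254  0.024 ] [ 0.5371 -0.304   0.02  ] 0.1469217650238683 -124.24152949460729
dogTL [ 0.6079 -0.0525  0.035 ]
dogTR [ 0.6106 -0.0892  0.035 ]
dogBR [ 0.5666 -0.0929  0.035 ]
dogBL [ 0.5622 -0.0531  0.035 ]
marker [ 0.415 -0.176  0.01 ] scr [ 0.559 -0.355  0.015] block [ 0.336 -0.271  0.04 ] [ 0.377 -0.325  0.04 ]
case TL [0.5781 0.4205 0.034 ]
case TR [0.5818 0.2211 0.034 ]
case BR [0.4057 0.2191 0.034 ]
case BL [0.405  0.4186 0.034 ]
bevL [0.4562 0.3981 0.01  ]
bevR [0.4579 0.2552 0.01  ]
finL [0.5316 0.4155 0.01  ]
finR [0.5336 0.2384 0.01  ]
bevT [0.4702 0.367  0.01  ]
bevB [0.4425 0.3654 0.01  ]
finT [0.5488 0.3716 0.01  ]
finB [0.5155 0.3696 0.01  ]
dog [ 0.585 -0.071  0.035]
vice [0.417 0.012 0.155]
```

The bevel is at 90° with its length along −75.7°. The finder is open about 21°. The sizes agree with those given: stock 24 mm wide, blade 102 mm, bevel cutout 143 mm, finder cutout 177 mm. Plan: grip the bevel by its tail, fold the blade against the dog, then squeeze the finder shut.

Emit:
step_arm(commands=[[0.02,0.035,0,1.6],[0.045,0.075,0,3.2],[0.07,0.115,0,4.8],[0.09,0.155,0,6.4],[0.11,0.19,0,8]], jaw=-0.3, newtons=90)

```text
t: 0.6
tool_pos: [0.3267, -0.2862, 0.2311]
tcp_rot: [-3.141, -0.001, 1.129]
force: [1.4, 0.5, -0.3]
finger_gap: 0.0554
finger_force: 0.0
```

Emit:
step_arm(commands=[[0.02,0.04,-0.01,1.6],[0.045,0.08,-0.03,3.2],[0.07,0.12,-0.05,4.8],[0.09,0.155,-0.07,6.4],[0.1025,0.1765,-0.08,8]])

```text
t: 1.1
tool_pos: [0.4288, -0.1088, 0.1496]
tcp_rot: [-3.14, -0.002, 1.829]
force: [0.2, -1.0, 0.8]
finger_gap: 0.0558
finger_force: 0.0
```

```bash
python3 - <<'E'
from h import *
o=get_obs();print(o['t'],o['tool_pos'],np.degrees(o['tcp_rot'][2]),o['finger_gap'])
snap('wrist','w1')
E
```

```text
1.1 [ 0.42881057 -0.10883247  0.1495749 ] 104.78414667875505 0.05584424692662513
```

View pics/w1.png

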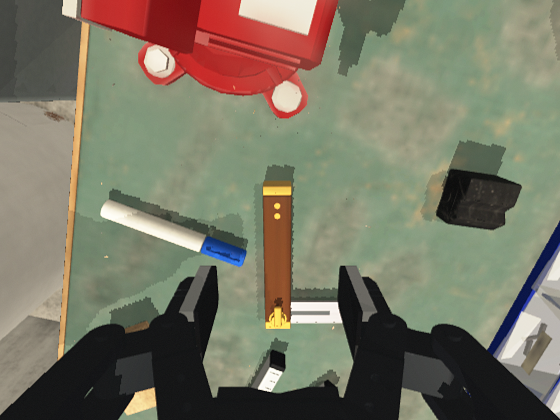

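Wrist view: the bevel's tail end is at (263..293,184), its head end at (265..290,328), and the dog is at about (480,200).

```bash
python3 - <<'E'
from h import *
im,c=load('w1')
for n,p,z in [('tailL',(263,183),.02),('tailR',(293,183),.02),('headL',(265,328),.02),('headR',(291,328),.02),('edgeR',(293,250),.02),('edgeL',(263.5,250),.02),('capend',(243,256),.01)]:print(n,ray(c,*p,z).round(4))
g=cv2.cvtColor(im,cv2.COLOR_RGB2GRAY)
a=cv2.resize(im[150:250,420:540,::-1],None,fx=5,fy=5,interpolation=cv2.INTER_CUBIC);a=cv2.convertScaleAbs(a,alpha=2,beta=20)
b=im[170:340,255:345,::-1];b=cv2.resize(b,None,fx=2.94,fy=2.94)[:500]
cv2.imwrite('pics/dog.png',np.hstack([a[:b.shape[0]],b[:a.shape[0]]])[:,:800])
E
```

```text
tailL [ 0.4143 -0.0982  0.02  ]
tailR [ 0.438  -0.0919  0.02  ]
headL [ 0.4505 -0.2347  0.02  ]
headR [ 0.4743 -0.2283  0.02  ]
edgeR [ 0.4542 -0.1497  0.02  ]
edgeL [ 0.4294 -0.1563  0.02  ]
capend [ 0.4136 -0.1716  0.01  ]
```

View pics/dog.png

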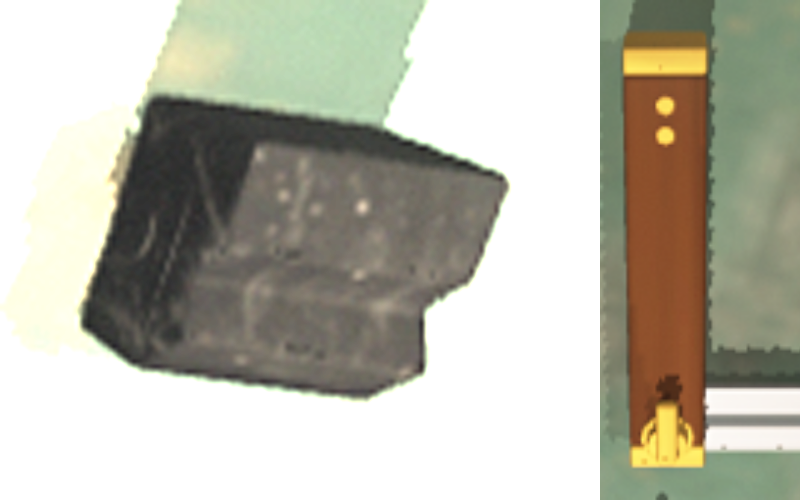

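Emit:
step_arm(commands=[[0,0,-0.04,0],[0,0,-0.08,0],[0,0,-0.115,0],[0,0,-0.135,0],[0,0,-0.148,0]])

```text
t: 1.65
tool_pos: [0.4278, -0.1116, 0.0015]
tcp_rot: [-3.139, -0.002, 1.82]
force: [-0.4, 0.2, 0.6]
finger_gap: 0.0554
finger_force: 0.0
```

Emit:
step_arm(commands=[[0,0,0,0],[0,0,0,0],[0,0,0,0],[0,0,0,0],[0,0,0,0]], jaw=1, newtons=100)

```text
t: 2.15
tool_pos: [0.4293, -0.1121, 0.0041]
tcp_rot: [3.14, 0.001, 1.821]
force: [-0.8, 0.5, 4.0]
finger_gap: 0.0216
finger_force: 98.7
```

```bash
python3 - <<'E'
from h import *
im,c=load('w1')
K=ray(c,450,169.6,0);K2=ray(c,437,215,0);K3=ray(c,420+380/5,150+128/5,0);print(K,K2,K3,np.linalg.norm(K-K2),np.linalg.norm(K-K3),np.degrees(np.arctan2(*(K-K2)[[1,0]])))
print(get_obs()['tool_pos'],get_obs()['finger_gap'])
E
```

```text
[ 0.56784059 -0.05037306  0.        ] [ 0.573631   -0.09186466  0.        ] [ 0.60856023 -0.04503282  0.        ] 0.041893695730879116 0.04106832166196678 97.94466215999002
[ 0.42926047 -0.11205034  0.00409172] 0.021603573012137462
```

Emit:
step_arm(commands=[[0,0,0.03,0],[0.01,0.02,0.06,-0.3],[0.03,0.065,0.06,-0.8],[0.05,0.11,0.06,-1.2],[0.07,0.155,0.06,-1.7]])

```text
t: 2.65
tool_pos: [0.4995, 0.0447, 0.0639]
tcp_rot: [3.141, 0.0, 1.67]
force: [1.3, -0.4, -2.0]
finger_gap: 0.0214
finger_force: 99.1
```

Emit:
step_arm(commands=[[0.014,0.0415,0,0],[0.014,0.0415,-0.02,0],[0.014,0.0415,-0.04,0],[0.014,0.0415,-0.054,0],[0.014,0.0415,-0.054,0]])

```text
t: 3.15
tool_pos: [0.5112, 0.0848, 0.0076]
tcp_rot: [-3.137, -0.0, 1.673]
force: [0.1, 0.3, -2.8]
finger_gap: 0.0214
finger_force: 98.9
```

```bash
python3 - <<'E'
from h import *
o=get_obs();print(o['t'],o['tool_pos'],np.degrees(o['tcp_rot'][2]),o['finger_gap'],o['force'])
snap('top','t1');im,c=snap('wrist','w2')
b=cv2.imread('pics/t1.png')[140:260,200:350];cv2.imwrite('pics/m2.png',np.hstack([cv2.resize(b,(500,400),interpolation=cv2.INTER_CUBIC),cv2.resize(im[:,:,::-1],(300,400))]))
E
```

```text
3.15 [0.51122999 0.08484081 0.00756453] 95.85106453839668 0.02140060680469024 [ 0.06554115  0.33906899 -2.77324763]
```

View pics/m2.png

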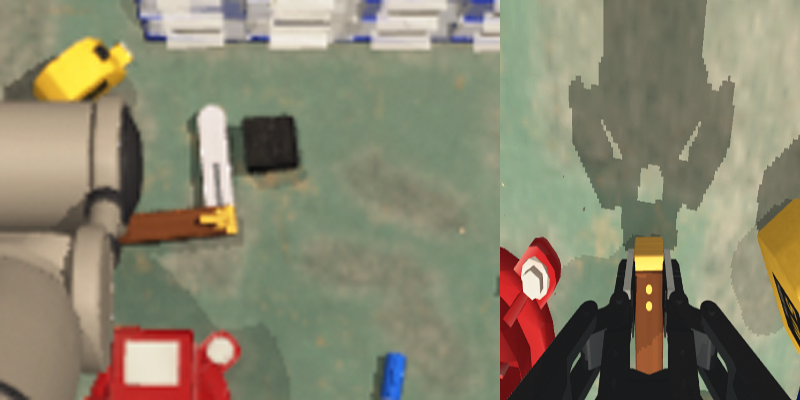

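The blade stands just left of the dog and the tail is firmly held, so I drag it along.

Emit:
step_arm(commands=[[0.002,-0.012,0,0],[0.004,-0.024,0,0],[0.006,-0.036,0,0],[0.008,-0.048,0,0],[0.01,-0.06,0,0]])

```text
t: 3.75
tool_pos: [0.5232, 0.0233, 0.0095]
tcp_rot: [3.141, 0.0, 1.672]
force: [-1.2, 1.2, -2.8]
finger_gap: 0.0218
finger_force: 99.0
```

Emit:
step_arm(commands=[[0.002,-0.01,0,0],[0.004,-0.02,0,0],[0.006,-0.03,0,0],[0.008,-0.04,0,0],[0.008,-0.042,0,0]])

```text
t: 4.25
tool_pos: [0.5314, -0.0187, 0.0094]
tcp_rot: [3.141, 0.001, 1.672]
force: [0.5, 0.4, -3.0]
finger_gap: 0.0216
finger_force: 99.0
```

Emit:
step_arm(commands=[[0.004,0.0005,0,0],[0.008,0.001,0,0],[0.012,0.001,0,0],[0.015,0.0015,0,0],[0.017,0.0015,0,0]])

```text
t: 4.75
tool_pos: [0.5483, -0.0156, 0.0093]
tcp_rot: [3.141, 0.0, 1.673]
force: [-0.6, -0.5, -1.8]
finger_gap: 0.0214
finger_force: 99.1
```

```bash
python3 - <<'E'
from h import *
o=get_obs();print(o['t'],o['tool_pos'],np.degrees(o['tcp_rot'][2]),o['finger_gap'],o['force'])
snap('top','t2')
b=cv2.imread('pics/t2.png')[140:260,200:350];cv2.imwrite('pics/m3.png',cv2.resize(b,(750,600),interpolation=cv2.INTER_CUBIC))
E
```

```text
4.75 [ 0.54828659 -0.01558443  0.00931812] 95.86846119628937 0.021442226299119026 [-0.55925233 -0.46870451 -1.77730898]
```

View pics/m3.png

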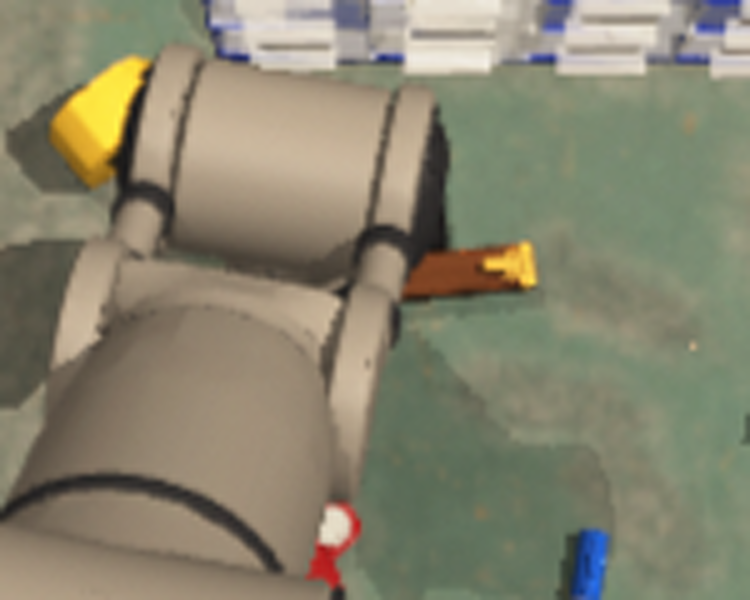

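The blade has gone out of sight into the stock. I press on until the dog pushes back.

Emit:
step_arm(commands=[[0.001,0,0,0],[0.002,0,0,0],[0.003,0,0,0],[0.004,0,0,0],[0.004,0,0,0]])

```text
t: 5.3
tool_pos: [0.5508, -0.0157, 0.0091]
tcp_rot: [-3.139, -0.001, 1.672]
force: [-4.9, -0.1, 0.4]
finger_gap: 0.0219
finger_force: 99.3
```

Emit:
step_arm(commands=[[0.002,0,0,0],[0.002,0,0,0],[-0.01,0,0,0],[-0.035,0,0,0],[-0.06,0,-0.003,0]])

```text
t: 5.8
tool_pos: [0.4924, -0.0159, 0.0068]
tcp_rot: [3.139, 0.001, 1.673]
force: [0.8, -0.3, -2.2]
finger_gap: 0.0217
finger_force: 99.1
```

Emit:
step_arm(commands=[[0,0,-0.002,0],[0,0,-0.003,0],[0,0,-0.003,0],[0,0,-0.003,0],[0,0,-0.003,0]])

```text
t: 6.3
tool_pos: [0.4914, -0.0163, 0.0041]
tcp_rot: [-3.14, 0.0, 1.673]
force: [-8.6, -4.1, 10.5]
finger_gap: 0.0212
finger_force: 106.8
```

Emit:
step_arm(commands=[[0,0,0,0],[0,0,0,0],[0,0,0,0],[0,0,0.02,0],[0,0,0.05,0]], jaw=-0.3)

```text
t: 6.8
tool_pos: [0.4911, -0.0157, 0.0526]
tcp_rot: [-3.138, -0.001, 1.672]
force: [-0.2, 0.2, -0.4]
finger_gap: 0.0552
finger_force: 0.0
```

Emit:
step_arm(commands=[[0.003,-0.03,0.03,0],[0.006,-0.055,0.04,0],[0.006,-0.055,0.04,0],[0.006,-0.055,0.04,0],[0.006,-0.055,0.04,0]])

```text
t: 7.3
tool_pos: [0.4973, -0.07, 0.0926]
tcp_rot: [-3.14, -0.001, 1.673]
force: [1.1, -0.6, 1.3]
finger_gap: 0.0555
finger_force: 0.0
```

```bash
python3 - <<'E'
from h import *
o=get_obs();print(o['t'],o['tool_pos'],np.degrees(o['tcp_rot'][2]),o['finger_gap'],o['force'])
im,c=snap('wrist','w3')
cv2.imwrite('pics/m4.png',im[:,:,::-1])
E
```

```text
7.3 [ 0.49728892 -0.06999149  0.09257975] 95.85264047818325 0.05551521348657864 [ 1.07401608 -0.61780242  1.31281337]
```

View pics/m4.png

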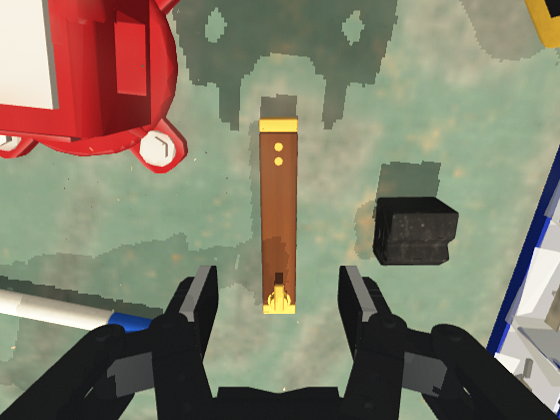

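The blade is flush in the stock, whose tail is at (261..297,121) and head at (264..296,313). I measure the stock's centre here, and locate the finder again in the first top view by mask.

```bash
python3 - <<'E'
from h import *
im,c=load('w3')
hsv=cv2.cvtColor(im,cv2.COLOR_RGB2HSV)
m=((hsv[...,0]<30)&(hsv[...,1]>130)).astype(np.uint8);m[:,:200]=0;m[:,360:]=0;m[:90]=0;m[330:]=0
n,l,s,_=cv2.connectedComponentsWithStats(cv2.morphologyEx(m,cv2.MORPH_CLOSE,np.ones((5,5))));k=1+np.argmax(s[1:,4]);print(s[k])
x,y,w,h,_=s[k]
def row(r): q=np.where(l[r]==k)[0];return (q[0]+q[-1])/2,q[-1]-q[0]+1
r0,r1=y+6,y+h-2
P=[ray(c,row(r)[0],r,.02) for r in(r0,(r0+r1)//2,r1)];print([row(r) for r in(r0,(r0+r1)//2,r1)],np.round(P,4))
d=P[2]-P[0];print('len',np.linalg.norm(d),'dir',np.degrees(np.arctan2(d[1],d[0])),'ctr',(P[0]+P[2])/2)
E
```

```text
[ 259  117   39  196 6889]
[(np.float64(278.0), np.int64(39)), (np.float64(278.0), np.int64(35)), (np.float64(278.5), np.int64(32))] [[ 0.4913 -0.0041  0.02  ]
 [ 0.4976 -0.0646  0.02  ]
 [ 0.5056 -0.1376  0.02  ]]
len 0.1342585877969916 dir -83.9034326656148 ctr [ 0.4984621  -0.07082876  0.02      ]
```

Emit:
step_arm(commands=[[0,0,-0.03,0],[0,0,-0.06,0],[0,0,-0.08,0],[0,0,-0.09,0],[0,0,-0.09,0]])

```text
t: 7.85
tool_pos: [0.4969, -0.07, 0.0019]
tcp_rot: [-3.138, -0.001, 1.673]
force: [0.8, 0.3, 0.5]
finger_gap: 0.0551
finger_force: 0.0
```

Emit:
step_arm(commands=[[0,0,0,0],[0,0,0,0],[0,0,0,0],[0,0,0,0],[0,0,0,0]], jaw=1, newtons=110)

```text
t: 8.35
tool_pos: [0.4987, -0.071, 0.0048]
tcp_rot: [3.139, 0.001, 1.673]
force: [-1.2, 0.8, 5.3]
finger_gap: 0.0213
finger_force: 108.8
```

Emit:
step_arm(commands=[[0,0,0,0],[0,0,0,0],[0,0,0,0],[0,0,0.03,0],[0,0,0.07,0]], jaw=-0.3)

```text
t: 8.85
tool_pos: [0.4964, -0.0705, 0.0725]
tcp_rot: [-3.137, -0.002, 1.673]
force: [0.4, 0.3, 0.4]
finger_gap: 0.0554
finger_force: 0.0
```

Emit:
step_arm(commands=[[-0.002,-0.04,0,-1.1],[-0.005,-0.085,0,-2.2],[-0.01,-0.135,0,-3.3],[-0.015,-0.18,0,-4.4],[-0.017,-0.225,0,-5.3]], jaw=-0.75)

```text
t: 9.35
tool_pos: [0.4802, -0.2977, 0.0734]
tcp_rot: [-3.142, -0.0, 1.206]
force: [1.7, 1.2, 0.5]
finger_gap: 0.0748
finger_force: 0.0
```

Emit:
step_arm(commands=[[-0.002,-0.04,0,0],[-0.0025,-0.0685,0,0],[-0.0025,-0.0685,0,0],[-0.0025,-0.0685,0,0],[-0.0025,-0.0685,0,0]])

```text
t: 9.85
tool_pos: [0.4783, -0.3631, 0.0731]
tcp_rot: [-3.141, -0.001, 1.211]
force: [0.1, -0.2, 0.3]
finger_gap: 0.0749
finger_force: 0.0
```

```bash
python3 - <<'E'
from h import *
o=get_obs();print(o['t'],o['tool_pos'],np.degrees(o['tcp_rot'][2]),o['finger_gap'],o['force'])
im,c=snap('wrist','w4')
cv2.imwrite('pics/m5.png',im[:,:,::-1])
g=proj(c,[.4545,-.4254,.024]);print('hub px',g, 'tips',proj(c,[.473,-.2766,.02]),proj(c,[.5371,-.304,.02]))
m=((im.min(2)>190)).astype(np.uint8);n,l,s,ce=cv2.connectedComponentsWithStats(m)
for k in range(1,n):
    if s[k,4]>500:
        r=cv2.minAreaRect(np.argwhere(l==k)[:,::-1].astype(np.float32));print(s[k],np.round(cv2.boxPoints(r)).tolist(),[ray(c,*p,.02)[:2].round(4).tolist() for p in cv2.boxPoints(r)])
E
```

```text
9.85 [ 0.47831676 -0.36307924  0.07311812] 69.38530647432438 0.07494290134811371 [ 0.10489183 -0.19961071  0.34405563]
hub px (np.float64(276.66260578674826), np.float64(330.7120927850172)) tips (np.float64(212.08505355025903), np.float64(101.83826396063787)) (np.float64(340.11128909551667), np.float64(107.89689447662151))
[ 286  111   68  197 3348] [[281.0, 301.0], [331.0, 107.0], [354.0, 112.0], [304.0, 307.0]] [[0.4645, -0.4078], [0.5328, -0.3017], [0.5433, -0.3089], [0.4768, -0.4171]]
[ 205  114   64  188 4140] [[204.0, 116.0], [229.0, 110.0], [270.0, 297.0], [246.0, 302.0]] [[0.466, -0.2818], [0.4797, -0.2838], [0.4588, -0.402], [0.4421, -0.4002]]
```

The arms straddle the tool's axis symmetrically, so I go down and squeeze.

Emit:
step_arm(commands=[[0,0,-0.02,0],[0,0,-0.04,0],[0,0,-0.06,0],[0,0,-0.07,0],[0,0,-0.07,0]])

```text
t: 10.4
tool_pos: [0.478, -0.3629, 0.0021]
tcp_rot: [-3.139, -0.001, 1.211]
force: [0.3, -0.1, 0.3]
finger_gap: 0.0749
finger_force: 0.0
```

Emit:
step_arm(commands=[[0,0,0,0],[0,0,0,0],[0,0,0,0],[0,0,0,0],[0,0,0,0]], jaw=1, newtons=100)

```text
t: 10.9
tool_pos: [0.4798, -0.3652, 0.006]
tcp_rot: [3.137, 0.002, 1.21]
force: [-0.2, 2.1, 9.0]
finger_gap: 0.0276
finger_force: 100.0
```

Emit:
step_arm(commands=[[0,0,0,0],[0,0,0,0],[0,0,0,0],[0,0,0,0],[0,0,0,0]])

```text
t: 11.4
tool_pos: [0.4798, -0.3652, 0.006]
tcp_rot: [3.137, 0.002, 1.21]
force: [-0.5, 1.3, 8.9]
finger_gap: 0.0274
finger_force: 100.0
```

```bash
cat > f.py <<'E'
from h import *
import sys
def finder(f,z0):
    im,c=load(f); m=((im.min(2)>180)).astype(np.uint8);m[:, :200]=0;m[:,360:]=0
    n,l,s,ce=cv2.connectedComponentsWithStats(m)
    for k in range(1,n):
        if s[k,4]>500:
            b=cv2.boxPoints(cv2.minAreaRect(np.argwhere(l==k)[:,::-1].astype(np.float32)));print(s[k],b.round().tolist(),[ray(c,*p,z0+.02)[:2].round(4).tolist() for p in b])
E
python3 - <<'E'
from f import *
o=get_obs();print(o['t'],o['tool_pos'],np.degrees(o['tcp_rot'][2]),o['finger_gap'],o['force'])
im,c=snap('wrist','w5'); finder('w5',0)
hsv=cv2.cvtColor(im,cv2.COLOR_RGB2HSV)
E
```

```text
11.4 [ 0.47978904 -0.3652124   0.00601904] 69.34385193850255 0.027436854771913467 [-0.50913105  1.27022638  8.8776245 ]
[ 242  232   36  149 4073] [[241.0, 232.0], [276.0, 231.0], [282.0, 379.0], [247.0, 380.0]] [[0.4771, -0.3314], [0.4903, -0.3357], [0.4662, -0.4075], [0.4506, -0.4025]]
[ 280  264   32  123 2647] [[279.0, 264.0], [310.0, 263.0], [312.0, 386.0], [281.0, 386.0]] [[0.4863, -0.3502], [0.4983, -0.3545], [0.4781, -0.4167], [0.4643, -0.4118]]
```

The arms are closed: the gap is 27.4 mm, less pad give just as on the bevel. I carry the finder to above its cutout.

Emit:
step_arm(commands=[[0,0,0.03,0],[0,0,0.07,0],[0,0.03,0.11,0],[0.005,0.07,0.14,0.3],[0.01,0.115,0.16,0.6]])

```text
t: 11.95
tool_pos: [0.4891, -0.2494, 0.1667]
tcp_rot: [3.137, 0.001, 1.262]
force: [0.4, 0.7, -2.5]
finger_gap: 0.0274
finger_force: 99.4
```

Emit:
step_arm(commands=[[0.005,0.048,0.01,0.5],[0.01,0.096,0.02,1],[0.015,0.144,0.02,1.5],[0.02,0.192,0.02,2],[0.025,0.24,0.02,2.5]])

```text
t: 12.45
tool_pos: [0.5133, -0.0074, 0.1844]
tcp_rot: [3.14, 0.0, 1.482]
force: [1.1, -0.8, -2.2]
finger_gap: 0.0276
finger_force: 99.3
```

Emit:
step_arm(commands=[[0.004,0.048,0,0.3],[0.008,0.096,0,0.6],[0.012,0.144,0,0.9],[0.016,0.192,0,1.17],[0.0195,0.24,-0.01,1.17]])

```text
t: 12.95
tool_pos: [0.5336, 0.233, 0.1755]
tcp_rot: [3.137, -0.001, 1.584]
force: [1.0, -0.1, -2.8]
finger_gap: 0.0272
finger_force: 99.3
```

Emit:
step_arm(commands=[[0,0.046,-0.01,0],[0,0.086,-0.03,0],[0,0.096,-0.05,0],[0,0.096,-0.07,0],[0,0.096,-0.07,0]])

```text
t: 13.45
tool_pos: [0.5309, 0.3265, 0.1008]
tcp_rot: [-3.137, 0.002, 1.584]
force: [-1.1, -0.3, -3.2]
finger_gap: 0.0274
finger_force: 99.4
```

```bash
python3 - <<'E'
from f import *
o=get_obs();print(o['t'],o['tool_pos'],np.degrees(o['tcp_rot'][2]),o['finger_gap'],o['force'])
im,c=snap('wrist','w6'); finder('w6',o['tool_pos'][2]-.006)
s,_=snap('scene','s6');t,_=snap('top','t6')
a=im[:,:,::-1]; b=cv2.resize(t[140:270,90:260,::-1],(240,184)); d=cv2.resize(s[200:360,60:270,::-1],(240,183))
bb=np.zeros((420,240,3),np.uint8);bb[:184]=b;bb[200:383]=d
cv2.imwrite('pics/m6.png',np.hstack([a,bb]))
E
```

```text
13.45 [0.53085227 0.32652262 0.10082175] 90.75620509351837 0.02744073375415877 [-1.10329267 -0.26250156 -3.21248532]
[ 243  226   35  159 4552] [[243.0, 226.0], [276.0, 226.0], [277.0, 384.0], [244.0, 384.0]] [[0.5171, 0.3595], [0.5304, 0.3598], [0.532, 0.2789], [0.5161, 0.2785]]
[ 279  226   33  159 4006] [[279.0, 226.0], [309.0, 226.0], [312.0, 384.0], [281.0, 384.0]] [[0.5316, 0.3597], [0.5438, 0.3601], [0.5484, 0.2792], [0.5339, 0.2787]]
```

View pics/m6.png

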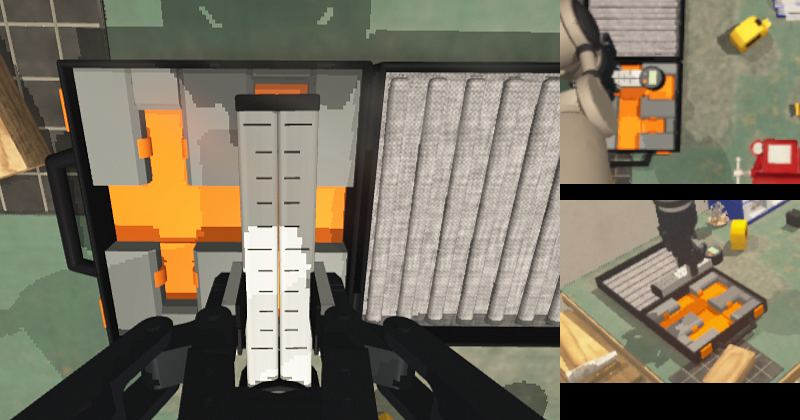

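Wrist view: the finder is fully closed, with its tip cap at rows 95-110 and cols 237-319. The end of its cutout shows behind it at (253..308,84), and the bevel cutout's end is at (145..183,111).

```bash
python3 - <<'E'
from h import *
im,c=load('w6'); print('cam',-np.array(c['R']).T@c['t'])
zt=.115
for n,p,z in [('capL',(236,96),zt),('capR',(320,96),zt),('cap2L',(237,109),zt),('cap2R',(319,109),zt),('armL300',(244,300),zt),('armR300',(313,300),zt),('cutL',(253,84),.01),('cutR',(308,84),.01),('cutLz24',(253,84),.024),('bevL',(145,111),.01),('bevR',(183,111),.01),('bevLow',(165,298),.01),('chL',(110,186),.007),('chR',(345,186),.007)]:print(n,ray(c,*p,z).round(4))
E
```

```text
cam [0.53092927 0.4104918  0.24233151]
capL [0.5157 0.4089 0.115 ]
capR [0.5453 0.4093 0.115 ]
cap2L [0.5159 0.4044 0.115 ]
cap2R [0.5452 0.4049 0.115 ]
armL300 [0.5171 0.3252 0.115 ]
armR300 [0.5468 0.3257 0.115 ]
cutL [0.5141 0.4149 0.01  ]
cutR [0.5492 0.4154 0.01  ]
cutLz24 [0.5151 0.4147 0.024 ]
bevL [0.4434 0.3973 0.01  ]
bevR [0.4683 0.3977 0.01  ]
bevLow [0.4434 0.2556 0.01  ]
chL [0.4117 0.3454 0.007 ]
chR [0.5785 0.348  0.007 ]
```

Emit:
step_arm(commands=[[0.001,0.004,-0.02,0],[0.001,0.004,-0.04,0],[0.001,0.004,-0.055,0],[0.001,0.004,-0.063,0],[0.001,0.004,-0.066,0]])

```text
t: 14.1
tool_pos: [0.5344, 0.3304, 0.0378]
tcp_rot: [3.141, -0.0, 1.582]
force: [-0.3, 0.7, -2.6]
finger_gap: 0.0275
finger_force: 99.4
```

Emit:
step_arm(commands=[[0,0,-0.003,0],[0,0,-0.006,0],[0,0,-0.009,0],[0,0,-0.011,0],[0,0,-0.012,0]])

```text
t: 14.6
tool_pos: [0.534, 0.3308, 0.0258]
tcp_rot: [3.141, -0.0, 1.583]
force: [-2.7, -1.1, 5.0]
finger_gap: 0.0277
finger_force: 100.0
```

Emit:
step_arm(commands=[[0,0,-0.002,0],[0,0,-0.004,0],[0,0,-0.006,0],[0,0,-0.007,0],[0,0,-0.008,0]], newtons=115)

```text
t: 15.1
tool_pos: [0.5329, 0.3309, 0.0177]
tcp_rot: [-3.14, -0.0, 1.583]
force: [-6.0, 0.8, 2.0]
finger_gap: 0.0266
finger_force: 115.2
```

Emit:
step_arm(commands=[[0,0,-0.001,0],[0,0,-0.002,0],[0,0,-0.003,0],[0,0,-0.003,0],[0,0,-0.003,0]])

```text
t: 15.6
tool_pos: [0.5329, 0.3309, 0.0156]
tcp_rot: [-3.14, -0.0, 1.583]
force: [-7.6, -1.1, 11.1]
finger_gap: 0.0272
finger_force: 115.9
```

Emit:
step_arm(commands=[[0,0,-0.001,0],[0,0,-0.002,0],[0,0,-0.003,0],[0,0,-0.004,0],[0,0,-0.004,0]])

```text
t: 16.1
tool_pos: [0.533, 0.331, 0.0155]
tcp_rot: [3.142, -0.0, 1.583]
force: [-17.0, -6.2, 37.3]
finger_gap: 0.0268
finger_force: 119.3
```

Emit:
step_arm(commands=[[0,0,0.004,0],[0,0,0.004,0],[0,0,0.004,0],[0,0,0.004,0],[0,0,0.004,0]], jaw=0.05)

```text
t: 16.6
tool_pos: [0.5339, 0.3305, 0.0137]
tcp_rot: [-3.141, 0.0, 1.583]
force: [0.0, -0.1, -0.6]
finger_gap: 0.0408
finger_force: 0.0
```

Emit:
step_arm(commands=[[0,0,0.01,0],[0,0,0.03,0],[0,0,0.045,0],[0,0,0.045,0],[0,0,0.045,0]])

```text
t: 17.1
tool_pos: [0.534, 0.3307, 0.0597]
tcp_rot: [3.141, -0.0, 1.583]
force: [-0.6, 0.9, 0.8]
finger_gap: 0.0405
finger_force: 0.0
```

Emit:
step_arm(commands=[[0,0.02,0,0],[0,0.04,0,0],[0,0.055,0,0],[0,0.055,0,0],[0,0.055,-0.01,0]], jaw=1)

```text
t: 17.6
tool_pos: [0.5344, 0.3858, 0.0497]
tcp_rot: [3.14, -0.001, 1.584]
force: [0.7, -1.5, -0.0]
finger_gap: -0.0002
finger_force: 0.0
```

Emit:
step_arm(commands=[[0,0,-0.006,0],[0,0,-0.012,0],[0,0,-0.016,0],[0,0,-0.019,0],[0,0,-0.021,0]])

```text
t: 18.1
tool_pos: [0.5339, 0.3852, 0.0295]
tcp_rot: [-3.142, 0.001, 1.583]
force: [-6.5, -5.4, 18.9]
finger_gap: 0.0
finger_force: 9.8
```

Emit:
step_arm(commands=[[0,0,0.02,0],[0,-0.03,0.025,0],[0,-0.065,0.025,0],[0,-0.083,0.015,0],[0,-0.083,0.008,0]])

```text
t: 18.6
tool_pos: [0.5342, 0.3004, 0.0363]
tcp_rot: [-3.142, 0.0, 1.58]
force: [-0.3, 0.8, -1.0]
finger_gap: -0.0003
finger_force: 0.0
```

Emit:
step_arm(commands=[[0,0,-0.004,0],[0,0,-0.006,0],[0,0,-0.008,0],[0,0,-0.008,0],[0,0,-0.008,0]])

```text
t: 19.1
tool_pos: [0.5339, 0.3036, 0.0296]
tcp_rot: [3.141, 0.0, 1.584]
force: [-2.9, -2.8, 8.8]
finger_gap: -0.0001
finger_force: 4.4
```

The finder is seated and level: its top is at 29.5 mm near both ends, where 30 mm is expected. Now the bevel.

Emit:
step_arm(commands=[[0,0,0.04,0],[0,-0.02,0.08,0.2],[-0.005,-0.065,0.11,0.4],[-0.01,-0.11,0.12,0.6],[-0.015,-0.155,0.12,0.8]], jaw=-0.3, newtons=100)

```text
t: 19.6
tool_pos: [0.52, 0.1475, 0.151]
tcp_rot: [3.136, -0.0, 1.656]
force: [0.6, 0.1, -0.3]
finger_gap: 0.0554
finger_force: 0.0
```

Emit:
step_arm(commands=[[-0.005,-0.048,0,0.1],[-0.01,-0.096,0,0.23],[-0.015,-0.144,0,0.23],[-0.02,-0.19,-0.01,0.23],[-0.02,-0.2185,-0.03,0.23]])

```text
t: 20.1
tool_pos: [0.5, -0.0733, 0.1196]
tcp_rot: [3.137, 0.002, 1.672]
force: [0.1, 0.3, -1.1]
finger_gap: 0.0557
finger_force: 0.0
```

Emit:
step_arm(commands=[[0,0,-0.02,0],[0,0,-0.025,0],[0,0,-0.025,0],[0,0,-0.025,0],[0,0,-0.025,0]])

```text
t: 20.6
tool_pos: [0.4997, -0.0702, 0.0943]
tcp_rot: [3.14, 0.001, 1.674]
force: [-0.1, -0.5, -0.0]
finger_gap: 0.0556
finger_force: 0.0
```

```bash
cat > b.py <<'E'
from h import *
def bevel(f,zt):
    im,c=load(f)
    hsv=cv2.cvtColor(im,cv2.COLOR_RGB2HSV)
    m=((hsv[...,0]<30)&(hsv[...,1]>130)).astype(np.uint8);m[:,:200]=0;m[:,360:]=0;m[:40]=0;m[330:]=0
    n,l,s,_=cv2.connectedComponentsWithStats(cv2.morphologyEx(m,cv2.MORPH_CLOSE,np.ones((5,5))));k=1+np.argmax(s[1:,4]);print(s[k])
    x,y,w,h,_=s[k]
    def row(r): q=np.where(l[r]==k)[0];return (q[0]+q[-1])/2,q[-1]-q[0]+1
    for r in (y,y+12,y+h//2,y+h-12,y+h-1):print(r,row(r),ray(c,row(r)[0],r,zt).round(4))
E
python3 - <<'E'
from b import *
o=get_obs();print(o['t'],o['tool_pos'],np.degrees(o['tcp_rot'][2]),o['finger_gap'])
snap('wrist','w7');bevel('w7',.02)
E
```

```text
20.6 [ 0.49967653 -0.07021152  0.09430853] 95.92888196940453 0.05563379493585467
[ 257  116   38  195 6818]
116 (np.float64(276.0), np.int64(33)) [ 0.4923 -0.0005  0.02  ]
128 (np.float64(275.5), np.int64(38)) [ 0.4927 -0.0077  0.02  ]
213 (np.float64(276.0), np.int64(35)) [ 0.4987 -0.0629  0.02  ]
299 (np.float64(275.5), np.int64(32)) [ 0.5052 -0.1292  0.02  ]
310 (np.float64(276.0), np.int64(31)) [ 0.5066 -0.1385  0.02  ]
```

Emit:
step_arm(commands=[[0,0,-0.04,0],[0,0,-0.07,0],[0,0,-0.09,0],[0,0,-0.09,0],[0,0,-0.09,0]])

```text
t: 21.15
tool_pos: [0.4994, -0.0707, 0.004]
tcp_rot: [3.141, 0.0, 1.673]
force: [-0.5, -0.7, -0.6]
finger_gap: 0.0555
finger_force: 0.0
```

Emit:
step_arm(commands=[[0,0,0,0],[0,0,0,0],[0,0,0,0],[0,0,0,0],[0,0,0,0]], jaw=1, newtons=105)

```text
t: 21.65
tool_pos: [0.4996, -0.071, 0.005]
tcp_rot: [3.139, 0.001, 1.673]
force: [-2.0, 0.7, 9.8]
finger_gap: 0.0211
finger_force: 103.4
```

Emit:
step_arm(commands=[[0,0,0.04,0],[0,0,0.085,0],[0,0.01,0.13,0],[0,0.045,0.16,-0.2],[0,0.09,0.17,-0.5]])

```text
t: 22.15
tool_pos: [0.5006, 0.0187, 0.1776]
tcp_rot: [3.134, 0.002, 1.625]
force: [1.8, 0.2, -2.9]
finger_gap: 0.0209
finger_force: 104.4
```

Emit:
step_arm(commands=[[0,0.048,0,-0.3],[-0.005,0.096,0,-0.53],[-0.015,0.142,0,-0.53],[-0.025,0.188,0,-0.53],[-0.035,0.23,-0.01,-0.53]])

```text
t: 22.65
tool_pos: [0.4637, 0.2514, 0.1648]
tcp_rot: [3.138, -0.001, 1.583]
force: [1.1, -0.1, -2.3]
finger_gap: 0.0207
finger_force: 104.3
```

Emit:
step_arm(commands=[[-0.0065,0.045,-0.01,0],[-0.0065,0.077,-0.04,0],[-0.0065,0.077,-0.065,0],[-0.0065,0.077,-0.065,0],[-0.0065,0.077,-0.065,0]])

```text
t: 23.15
tool_pos: [0.4573, 0.3258, 0.0987]
tcp_rot: [-3.141, 0.0, 1.583]
force: [1.3, 0.7, -2.9]
finger_gap: 0.0216
finger_force: 104.1
```

```bash
python3 - <<'E'
from b import *
o=get_obs();print(o['t'],o['tool_pos'],np.degrees(o['tcp_rot'][2]),o['finger_gap'])
im,c=snap('wrist','w8');zt=o['tool_pos'][2]-.005+.02
hsv=cv2.cvtColor(im,cv2.COLOR_RGB2HSV);H,S,V=cv2.split(hsv)
# wood rows: dark brown (V<170) vs bright orange floor
for r in range(60,300,12):
    w=np.where((H[r]<28)&(S[r]>110)&(np.arange(560)>220)&(np.arange(560)<340))[0]
    if len(w):
        print(r,w[0],w[-1],[im[r,x].tolist() for x in (w[0]+3,278)],ray(c,(w[0]+w[-1])/2,r,zt).round(4))
E
```

```text
23.15 [0.45727097 0.32582101 0.09871836] 90.68279043247954 0.02158910512481862
120 256 296 [[242, 129, 42], [243, 130, 42]] [0.4564 0.4002 0.1137]
132 247 308 [[171, 128, 62], [173, 129, 56]] [0.457  0.3959 0.1137]
144 246 309 [[196, 149, 72], [200, 151, 65]] [0.457  0.3916 0.1137]
156 247 308 [[117, 73, 50], [107, 65, 42]] [0.4571 0.3872 0.1137]
168 247 308 [[116, 69, 45], [112, 67, 42]] [0.4571 0.3827 0.1137]
180 247 308 [[113, 63, 41], [204, 150, 65]] [0.4572 0.3781 0.1137]
192 221 339 [[255, 185, 57], [110, 60, 37]] [0.4582 0.3734 0.1137]
204 221 339 [[255, 189, 58], [208, 155, 64]] [0.4583 0.3685 0.1137]
216 221 339 [[255, 191, 60], [97, 55, 32]] [0.4584 0.3636 0.1137]
228 221 339 [[199, 89, 24], [92, 54, 32]] [0.4584 0.3585 0.1137]
240 221 339 [[205, 96, 27], [157, 91, 49]] [0.4585 0.3533 0.1137]
252 249 306 [[157, 89, 50], [159, 92, 49]] [0.4576 0.348  0.1137]
264 250 305 [[154, 89, 50], [160, 91, 51]] [0.4577 0.3425 0.1137]
276 253 302 [[160, 92, 50], [160, 91, 52]] [0.4577 0.3369 0.1137]
288 253 302 [[163, 95, 52], [161, 91, 51]] [0.4578 0.3311 0.1137]
```

```bash
python3 - <<'E'
from h import *
im,c=load('w8')
for r in range(108,134,2):
    w=[x for x in range(225,335) if im[r,x,0]>150 and im[r,x,2]<80]
    print(r,im[r,278].tolist(),(w[0],w[-1]) if w else '',ray(c,278,r,.1137)[1].round(4),ray(c,278,r,.01)[1].round(4), [ray(c,x,r,.01)[0].round(4) for x in ((w[0],w[-1]) if w else ())])
E
```

```text
108 [98, 96, 88]  0.4043 0.4 []
110 [124, 97, 78]  0.4036 0.3988 []
112 [210, 102, 36] (256, 296) 0.4029 0.3975 [np.float64(0.443), np.float64(0.4689)]
114 [204, 98, 37] (256, 296) 0.4022 0.3963 [np.float64(0.443), np.float64(0.4689)]
116 [244, 132, 44] (256, 296) 0.4016 0.395 [np.float64(0.443), np.float64(0.4689)]
118 [242, 128, 41] (256, 296) 0.4009 0.3938 [np.float64(0.443), np.float64(0.469)]
120 [243, 130, 42] (256, 296) 0.4002 0.3925 [np.float64(0.4429), np.float64(0.469)]
122 [243, 130, 42] (256, 296) 0.3995 0.3912 [np.float64(0.4429), np.float64(0.4691)]
124 [242, 129, 41] (256, 296) 0.3988 0.39 [np.float64(0.4429), np.float64(0.4691)]
126 [240, 128, 42] (256, 296) 0.3981 0.3887 [np.float64(0.4429), np.float64(0.4691)]
128 [145, 111, 49] (298, 304) 0.3974 0.3874 [np.float64(0.4705), np.float64(0.4744)]
130 [148, 110, 47] (290, 306) 0.3967 0.3861 [np.float64(0.4653), np.float64(0.4758)]
132 [173, 129, 56] (247, 308) 0.3959 0.3848 [np.float64(0.437), np.float64(0.4772)]
```

Emit:
step_arm(commands=[[-0.001,-0.0005,-0.02,0],[-0.001,-0.0005,-0.04,0],[-0.001,-0.0005,-0.055,0],[-0.001,-0.0005,-0.063,0],[-0.001,-0.0005,-0.067,0]])

```text
t: 23.7
tool_pos: [0.4572, 0.3254, 0.0321]
tcp_rot: [3.14, -0.001, 1.582]
force: [0.4, 0.0, -2.2]
finger_gap: 0.0213
finger_force: 104.3
```

Emit:
step_arm(commands=[[0,0,-0.003,0],[0,0,-0.005,0],[0,0,-0.007,0],[0,0,-0.008,0],[0,0,-0.008,0]])

```text
t: 24.2
tool_pos: [0.4562, 0.3258, 0.0235]
tcp_rot: [-3.141, -0.0, 1.583]
force: [-1.7, 0.6, -1.3]
finger_gap: 0.0212
finger_force: 104.5
```

Emit:
step_arm(commands=[[0,0,-0.001,0],[0,0,-0.002,0],[0,0,-0.003,0],[0,0,-0.004,0],[0,0,-0.005,0]])

```text
t: 24.7
tool_pos: [0.4569, 0.3261, 0.0198]
tcp_rot: [3.14, -0.001, 1.583]
force: [-3.7, 0.7, 9.5]
finger_gap: 0.0212
finger_force: 105.8
```

Ribs felt; I press home.

Emit:
step_arm(commands=[[0,0,-0.001,0],[0,0,-0.002,0],[0,0,-0.003,0],[0,0,-0.004,0],[0,0,-0.005,0]], newtons=115)

```text
t: 25.2
tool_pos: [0.4567, 0.3262, 0.015]
tcp_rot: [3.14, -0.001, 1.583]
force: [-6.6, -2.5, 21.5]
finger_gap: 0.0212
finger_force: 115.2
```

Emit:
step_arm(commands=[[0,0,-0.001,0],[0,0,-0.002,0],[0,0,-0.003,0],[0,0,-0.003,0],[0,0,-0.003,0]])

```text
t: 25.7
tool_pos: [0.4568, 0.3262, 0.015]
tcp_rot: [3.139, -0.001, 1.583]
force: [-12.0, -5.6, 38.8]
finger_gap: 0.0208
finger_force: 117.4
```

Emit:
step_arm(commands=[[0,0,0.004,0],[0,0,0.004,0],[0,0,0.004,0],[0,0,0.004,0],[0,0,0.004,0]], jaw=0.15)

```text
t: 26.2
tool_pos: [0.4563, 0.3255, 0.0138]
tcp_rot: [-3.141, 0.0, 1.583]
force: [0.2, -0.4, -0.5]
finger_gap: 0.0364
finger_force: 0.0
```

Emit:
step_arm(commands=[[0,0,0.01,0],[0,0,0.03,0],[0,0,0.045,0],[0,0,0.045,0],[0,0,0.045,0]])

```text
t: 26.7
tool_pos: [0.4565, 0.3257, 0.0595]
tcp_rot: [3.141, -0.0, 1.583]
force: [0.1, 0.1, -0.4]
finger_gap: 0.0361
finger_force: 0.0
```

Emit:
step_arm(commands=[[0,0.02,0,0],[0,0.04,0,0],[0,0.045,0,0],[0,0.045,0,0],[0,0.045,-0.01,0]], jaw=1)

```text
t: 27.2
tool_pos: [0.4568, 0.3704, 0.0495]
tcp_rot: [3.14, -0.0, 1.583]
force: [-0.0, 0.2, -0.6]
finger_gap: 0.0
finger_force: 0.0
```

Emit:
step_arm(commands=[[0,0,-0.006,0],[0,0,-0.012,0],[0,0,-0.016,0],[0,0,-0.019,0],[0,0,-0.021,0]])

```text
t: 27.7
tool_pos: [0.4564, 0.3703, 0.0299]
tcp_rot: [3.141, 0.0, 1.583]
force: [-7.7, -6.8, 28.1]
finger_gap: 0.0003
finger_force: 14.3
```

Emit:
step_arm(commands=[[0,0,0.02,0],[0,-0.03,0.025,0],[0,-0.065,0.025,0],[0,-0.075,0.015,0],[0,-0.075,0.008,0]])

```text
t: 28.2
tool_pos: [0.4565, 0.2943, 0.0362]
tcp_rot: [3.142, 0.0, 1.581]
force: [0.3, 0.3, -0.2]
finger_gap: -0.0001
finger_force: 0.0
```

Emit:
step_arm(commands=[[0,0,-0.004,0],[0,0,-0.006,0],[0,0,-0.008,0],[0,0,-0.008,0],[0,0,-0.008,0]])

```text
t: 28.7
tool_pos: [0.4564, 0.2963, 0.03]
tcp_rot: [3.141, 0.0, 1.584]
force: [-4.5, -5.0, 15.9]
finger_gap: -0.0002
finger_force: 8.0
```

Emit:
step_arm(commands=[[0,0,0.03,0],[0,0,0.07,0],[0,-0.02,0.11,0],[0,-0.07,0.16,0],[0,-0.12,0.18,0]])

```text
t: 29.2
tool_pos: [0.4572, 0.1972, 0.2001]
tcp_rot: [3.137, -0.001, 1.586]
force: [1.2, -1.4, -0.6]
finger_gap: -0.0001
finger_force: 0.0
```

Both tools are at seated height at both ends. I let the arm settle and hand in.

Emit:
step_arm(commands=[[0,0,0,0],[0,0,0,0],[0,0,0,0],[0,0,0,0],[0,0,0,0]])

```text
t: 29.7
tool_pos: [0.456, 0.1971, 0.1964]
tcp_rot: [-3.14, 0.0, 1.584]
force: [-0.9, -0.5, -1.2]
finger_gap: 0.0001
finger_force: 0.0
```

```bash
python3 -c "
from h import *
print(bot.finish_job())"
```

```text
the job is handed in; nothing more can be done
None
```

I folded both tools, pressed them into their cutouts, and handed the job in at about 30 s; touch checks near both ends put each tool's top within 0.5 mm of its seated height, but no verdict came back.

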